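# Load the bored block into the tilted drilling nest and close the jaw

### The arm

A 6-joint arm with a two-finger parallel gripper is mounted at the origin on the work surface; the furniture and walls round the work are solid. World frame = base frame: x ahead of the robot, y to its left, z up, the work surface at z = 0. Lengths are in m, angles in degrees, forces in N, time in s.
With the tool pointing down it reaches from about 0.35 to 1 m from the base axis. Payload 7.1 kg.
Tool frame: the origin (TCP) lies at the very end of the fingers, on their centre line; the grasp point (between the pads) lies bot.grasp_offset behind it (bot.grasp_offset is the distance from the TCP to the grasp point, in m); x points along the fingers, y is the direction in which the jaws open and shut, and the axes are right-handed (so a half turn about x gives the same grasp; the last joint's range is limited). The gripper opens to 85 mm and grips with 20 to 120 N. Pads are 22 mm wide; open, the fingers measure 114 mm over their backs; the gripper's body (76 mm by 85 mm) begins 54 mm behind the grasp point. The pads swing forward as they close: fully open they stand 13 mm farther back than shut.
Start: joints at [75.974, 24.242, 93.386, -0, 62.372, -1.089], TCP at [0.14, 0.609, 0.231] pointing down, gripper open.
Joint ranges: [-172.04, 172.04], [-51.8, 120.97], [4.93, 147.93], [-75.15, 255.16], [6.16, 154.13], [-145.62, 145.62]. Speed limits (degrees/s): [136.94, 136.94, 172.46, 180, 180, 180].

### API

Orientations are given as a 3x3 rotation matrix whose columns are the frame's x, y, z axes.
In Python, from rig import bot, viewer, close_job gives the robot as it stands.
- The arm moves only by the tool carry_out, never from a script. Its argument "targets" is a list of rows, each an object of numbers: "tx", "ty", "tz": the shift along the tool's x, y, z in mm; "roll": the turn about the tool's x in rad. A call has exactly 5 rows; each row is the pose to reach, as a shift and turn from the pose measured when the call began, along the tool's axes at that moment; what a row does not reach only later rows make up. A row lasts 1/10 s, in which the tool goes at most 50 mm and 8.59 degrees, less where a joint would pass 70% of its speed; a pose out of reach is approached as far as the arm can. A call with a gripper value outside its range is refused whole. "gripper" is the closure, from -1 (fully open) to 1 (shut), set as the call begins (left out, the last holds). The fingers move at their own pace and stop on an object; "squeeze" is the grip in N (left out, the last holds). Time passes only in rows, so rows that repeat a pose let the fingers close, or fill a call up. It gives the time, the measured TCP pose, the force and the opening at its end, in the units of the state.
- bot.sense(): the state, without advancing time (a new reading comes with each control period).
- viewer.read_camera(name): name is "scene" or "top" or "wrist"; returns a dict with "pixels" (384x512x3 uint8, blue, green, red), "mtx" (3x3 intrinsics, pixels), "k1" (the pictures are not rectified: a ray, as slopes to the right and down, at radius r is drawn at 1 + k1 r^2 times it, then the intrinsics apply), "R" (3x3) and "t" (3): a world point X has camera coordinates R X + t. Camera axes: x right, y down, z forward; pixel columns grow to the right and rows downward; lengths in m; the calibration is good to about 2 mm. A picture is of the moment at which its call begins. There is no depth.
- close_job(): hands the job in, once; it reports no verdict.
The state is a dict: "t": time; "q": joint angles; "qd": joint speeds; "joint_torque": joint torques, N m; "position": TCP position; "tool_rot": TCP orientation; "ft_force": force on the tool from outside, world axes, zero at the start; "torque": the same for the moment, N m; "width": finger opening in m.
Only numpy, scipy, OpenCV 4.12 (cv2) and the standard library are available. Lean on these libraries where they do the work, as an engineer would, in place of code of your own. Each camera call takes 0.05 s, during which the arm holds its last target. There are 200 camera calls.

### The job

Set the bored steel block down on the slick tilted plate of the nest, upright and with its bore looking across the plate (towards the long side rail and the open side opposite), and let it slide down into the low corner until it sits square and flat against both brass-faced walls. Then slide the blue jaw down by its red-topped post until it bears against the block, leaving the block home. Do not let the block fall through the air, and leave the shaft clamp and the black drive ring where they are.

Things in the scene. Friction and masses are not known exactly. Their poses are not given: they have to be found in the camera images.
- block_center (a point): Centre (24 mm over the underside) of the bored steel block: grey, one round through bore, small black screw on top (3 mm proud), about 0.3 kg. 42 mm along its own x, 50 along y, 48 tall along z. The bore runs along x; either end of it may face either way. Starts upright on the bench. Grasp across the bored faces (42 mm) or the plain sides (50 mm).
- nest_plate: Tilted aluminium plate on a grey base with legs. Origin: the locating corner, where the faces of the two brass-faced walls meet the plate's surface. x and y lie in the surface; x rises from the corner at 13, y at 23 degrees; z is the normal (26 degrees off vertical). Surface x -18 to 178, y -18 to 125 mm, 8 mm thick. Friction about 0.09: a block let go on it slides to the corner by itself.
- end_stop (a point): On the brass face of the end stop, the shorter dark wall along the plate's low x edge (24 mm high, 18 mm thick): the face is the plane x = 0 of the plate's frame, from y = 0 to 86 mm; this point is at y = 21 mm, 12 mm above the surface.
- side_rail (a point): On the brass face of the side rail, the longer dark wall along the plate's low y edge (24 mm high, 18 mm thick): the face is the plane y = 0 of the plate's frame, from x = 0 to 104 mm; this point is at x = 25 mm, 12 mm above the surface.
- block_home (a point): Where the block's centre is when home, flat against both walls, bore (block x) along the plate's y: x = 25, y = 21, z = 24 mm in the plate's frame.
- jaw (a joint): Travel of the blue clamp jaw along the plate's -x (towards the end stop), 0 fully back to 0.085 m. It starts between 0 and 0.015. It stays where it is left (sliding friction about 2 N). At 0.068 it meets a block that is home.
- jaw_face (a point): Middle of the jaw's brass front face, which looks to the plate's -x: 118 mm from the end stop's face at joint 0, y = 21 mm, 14 mm above the plate. The jaw is 41 mm long, 36 mm wide and 28 mm high.
- jaw_post (a point): On the upright post of the jaw (along the plate's z), 54 mm above the plate, 22 mm behind the front face: steel, 14 mm in diameter from 28 mm to 61 mm above the plate, then a red cap, 18 mm in diameter, to 74 mm. Can be pinched from above or pushed.
- clamp_center (a point): Centre (25 mm over its underside) of the shaft clamp, a split aluminium block with four black screws on top, 46 x 56 x 55 mm. Not the part to load; leave it alone.
- drive_ring: Black toothed drive ring, 66 mm in diameter, 26 mm high, origin under its centre. Leave it alone.
Things that resemble listed ones, but are neither listed nor needed, are in the scene too. Leave any orange or pink look-alike of the part that bears block_center alone.

How it is judged (in metres and radians):
On the way, in this order (a step that is already met when the one before it is completed fails the run):
1. the block, let go, sits home in the corner against both walls, with the jaw still clear of it (x of block_center in the frame of nest_plate between 0.0225 and 0.0275 m and y of block_center in the frame of nest_plate between 0.0185 and 0.0235 m and z of block_center in the frame of nest_plate between 0.021 and 0.027 m and angle between the x axis of block_center and the y axis of nest_plate, either way round below 0.06 rad and angle between the z axis of block_center and the z axis of nest_plate, either way round below 0.06 rad and contact force between the fingers and block below 0.1 N and value of joint jaw below 0.06 m), for 0.2 s.
2. the jaw bears against the block, which is still home (x of block_center in the frame of nest_plate between 0.0225 and 0.0275 m and y of block_center in the frame of nest_plate between 0.0185 and 0.0235 m and z of block_center in the frame of nest_plate between 0.021 and 0.027 m and angle between the x axis of block_center and the y axis of nest_plate, either way round below 0.06 rad and angle between the z axis of block_center and the z axis of nest_plate, either way round below 0.06 rad and x of jaw_face in the frame of nest_plate below 0.0525 m), for 0.2 s.
At the end, for the whole second after the job is handed in: The block rests with its centre within 2.5 mm of home in the plate's x and y (3 mm in z), its bore within 0.06 rad of the plate's y and its height within 0.06 rad of the plate's normal; the jaw's face is at most 2.5 mm from the block; the block is at rest (all of step 2 and linear speed of block below 0.01 m/s); the robot touches nothing.
It fails at once if the block is let go in the air, more than about 25 mm above the plate (or the bench) (height (world z) of block_center above 0.06 m and z of block_center in the frame of nest_plate above 0.05 m and contact force between block and anything else below 0.01 N).
It fails at once if the shaft clamp is moved by more than 20 mm (distance of clamp_center from where it was at the start of the episode above 0.02 m).
It fails at once if the drive ring is moved by more than 20 mm (distance of drive_ring from where it was at the start of the episode above 0.02 m).
It also fails if it takes over 42 s, if anything falls off the work surface, if the arm or the gripper's body presses on something with over 40 N, if the wrist force passes 120 N, or if a joint passes its speed limit or range.

## Working session

There is one attempt and no reset: what is moved stays moved. The work goes in short steps, Python scripts to look and compute and a tool call to move; the robot and the scene stay as the last step left them, time stands still between calls to the robot, and variables do not carry over. Pictures are saved under pics/ and viewed, about 8 in all and at most 12, crops included, and the job is handed in when it is done.

Besides the shell and the picture viewer there is one more tool, called as name(argument=value, ...) on one line, values as JSON. carry_out: Moves the arm, as the interface text tells. Its arguments: {"type":"object","properties":{"targets":{"type":"array"},"gripper":{"type":"number"},"squeeze":{"type":"number"}},"required":["targets"]}

```bash
ls; mkdir -p pics; cat > h.py <<'E'
import numpy as np, cv2
from rig import bot, viewer, close_job
def cam(n): return viewer.read_camera(n)
def ray(c,u,v):
    M=c['mtx']; d=np.array([(u-M[0,2])/M[0,0],(v-M[1,2])/M[1,1]])
    s=d.copy()
    for _ in range(20): s=d/(1+c['k1']*(s@s))
    R=np.array(c['R']);t=np.array(c['t'])
    return -R.T@t, R.T@np.array([s[0],s[1],1.])
def onz(c,u,v,z):
    o,d=ray(c,u,v); return o+d*(z-o[2])/d[2]
def proj(c,X):
    p=np.array(c['R'])@X+np.array(c['t']); s=p[:2]/p[2]; s=s*(1+c['k1']*(s@s))
    M=c['mtx']; return np.array([M[0,0]*s[0]+M[0,2],M[1,1]*s[1]+M[1,2]])
def two(c1,p1,c2,p2):
    A=[];b=[]
    for c,p in((c1,p1),(c2,p2)):
        o,d=ray(c,*p); d=d/np.linalg.norm(d); P=np.eye(3)-np.outer(d,d); A.append(P); b.append(P@o)
    A=np.vstack(A);b=np.hstack(b); x=np.linalg.lstsq(A,b,rcond=None)[0]; return x,np.linalg.norm(A@x-b)
E
python3 - <<'E'
from h import *
import pickle
cs={n:cam(n) for n in('scene','top','wrist')}
pickle.dump(cs,open('cs0.pkl','wb'))
for n,c in cs.items(): print(n,-np.array(c['R']).T@np.array(c['t']),c['k1'],c['mtx'][0][0])
for n in('scene','top'):cv2.imwrite(f'pics/{n}0.png',cv2.resize(cs[n]['pixels'],(768,576)))
s=bot.sense();print(bot.grasp_offset,s)
E
```

```text
pics
scene [ 0.04319691 -0.60007317  0.63772006] -0.054354355491301035 378.40830169050076
top [ 0.4146617  -0.15037716  0.941888  ] 0.007387661408451339 373.5256756684827
wrist [0.05748336 0.62720032 0.37327224] -0.0031447717944514124 321.2100223905187
0.0187 {'t': 0.15, 'q': array([ 7.59741994e+01,  2.42755974e+01,  9.34218512e+01,  9.08749936e-04,
        6.23702397e+01, -1.08828812e+00]), 'qd': array([ 2.88049638e-02,  4.02460692e-05, -6.75199984e-02,  1.05631567e-01,
       -1.43772895e-02,  2.51171141e-02]), 'joint_torque': array([ 1.21836079e-04, -5.57769620e+01, -2.82016093e+01,  7.42804491e-05,
        4.67073347e-03, -3.60378147e-05]), 'position': array([0.1397952 , 0.60873247, 0.23070764]), 'tool_rot': array([[-2.99951853e-04,  2.23895260e-01,  9.74613166e-01],
       [-1.14275745e-03,  9.74612496e-01, -2.23895458e-01],
       [-9.99999302e-01, -1.18090431e-03, -3.64788489e-05]]), 'ft_force': array([-1.08091433, -0.06412049,  0.41195504]), 'torque': array([ 0.06284779, -0.0281781 ,  0.00460755]), 'width': 0.08550321533478494}
```

View pics/scene0.png

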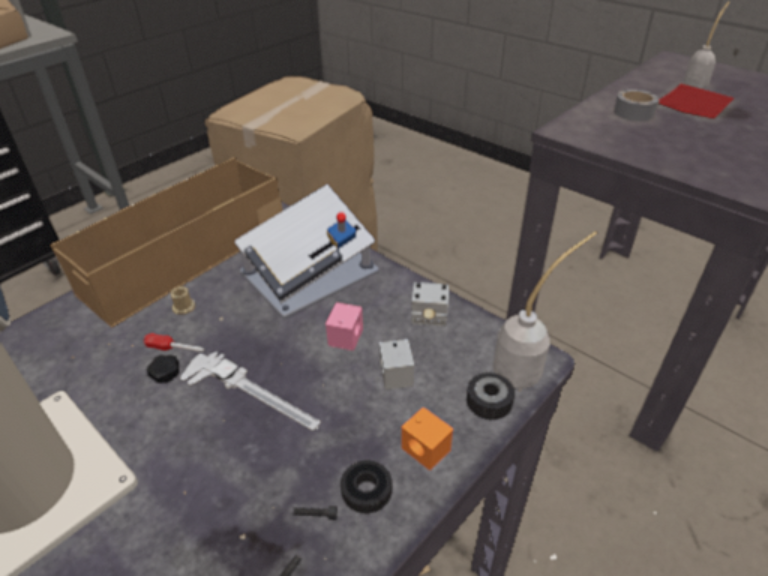

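View pics/top0.png

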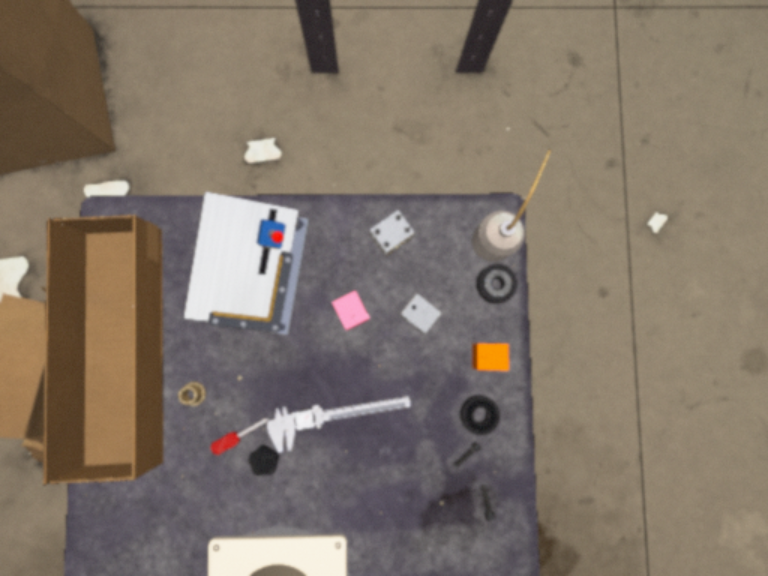

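Candidates in the top view (768-wide display): grey, one screw at (421,313), which fits the bored block. Grey, four screws at (392,231) is the shaft clamp. Pink (350,310) and orange (492,357) are look-alikes. The plate's low corner is at about (270,320), with plate x running up the picture and y to the left. I'll check with an enlarged crop.

```bash
python3 - <<'E'
import pickle,cv2,numpy as np
cs=pickle.load(open('cs0.pkl','rb'))
def crop(n,x,y,w,h,W,H): return cv2.resize(cs[n]['pixels'][y:y+h,x:x+w],(W,H),interpolation=cv2.INTER_CUBIC)
a=crop('top',115,125,100,100,400,400)
b=crop('top',250,185,60,50,240,200)
b2=crop('scene',235,195,60,75,240,200*300//240 if 0 else 200)
c=crop('scene',150,120,110,95,440,380)
m=np.zeros((600,800,3),np.uint8)
m[:400,:400]=a; m[400:600,:240]=b; m[400:600,240:480]=b2; 
m[:345,400:800]=crop('scene',155,120,100,86,400,344+1)
cv2.imwrite('pics/m.png',m)
E
```

```text
(no output)
```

View pics/m.png

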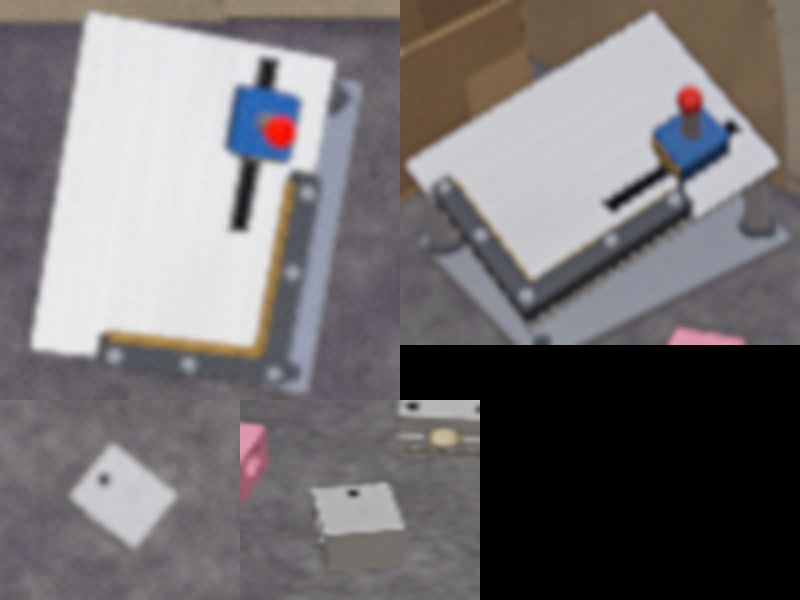

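Confirmed: the grey one-screw block is the target; the clamp, with its four screws, is the other grey part. The plate corners are clear in both views, so I can fit the nest frame and the block top.

```bash
cat > fit.py <<'E'
from h import *
import pickle
from scipy.optimize import least_squares
cs=pickle.load(open('cs0.pkl','rb'))
def Rp(a):
    s13,s23=np.sin(np.radians([13,23])); x=np.array([np.cos(a)*np.cos(np.radians(13)),np.sin(a)*np.cos(np.radians(13)),s13])
    # y: z=s23, perpendicular to x
    h=np.cos(np.radians(23)); 
    d=np.arccos(-s13*s23/(np.cos(np.radians(13))*h)); y=np.array([h*np.cos(a+d),h*np.sin(a+d),s23])
    return np.c_[x,y,np.cross(x,y)]
if __name__=='__main__':
    P=np.array([[178,125,0],[178,-18,0],[-18,125,0]])/1e3
    obs={'top':[(137,128),(198.75,140),(123,212.5)],'scene':[(218,123),(249.5,160),(157,160.75)]}
    for n in obs: obs[n]=np.array(obs[n])
    def res(p): return np.concatenate([(proj(cs[n],p[:3]+Rp(p[3])@X)-o) for n in obs for X,o in zip(P,obs[n])])
    r=least_squares(res,[0.45,0.1,0.1,-0.15]);print(r.x,res(r.x).round(1))
    np.save('nest.npy',r.x)
    for X in ([0,0,24],[0,0,0],[0,86,24],[104,0,24]): print(X,[proj(cs[n],r.x[:3]+Rp(r.x[3])@(np.array(X)/1e3)).round(1) for n in obs])
    c=cs['top'];im=c['pixels'][185:235,250:310].astype(int); m=(im.min(2)>150).astype(np.uint8)
    k,_=cv2.findContours(m,0,1);k=max(k,key=cv2.contourArea)
    box=cv2.boxPoints(cv2.minAreaRect(k))+[250,185]; W=np.array([onz(c,u,v,.048) for u,v in box])
    print(box,W.round(4),W.mean(0),[np.linalg.norm(W[i]-W[i-1]).round(4) for i in range(4)],[np.degrees(np.arctan2(*(W[i]-W[i-1])[1::-1])).round(1) for i in range(4)])
    R=Rp(r.x[3]);print(R, r.x[:3]+R@[.025,.021,.024])
    print('clamp',onz(c,392/1.5,231/1.5,.055),'pink',onz(c,350/1.5,310/1.5,.048),'orange',onz(c,492/1.5,357/1.5,.048),'ring',onz(c,497/1.5,284/1.5,.02))
E
python3 fit.py
```

```text
[ 0.4575899   0.01534372  0.0304073  -0.21292512] [ 0.  -0.3  0.1 -0.1  0.2 -0.3 -0.2 -0.1  0.3  0.3 -0.9  0. ]
[0, 0, 24] [array([180.2, 213.3]), array([187.9, 188.7])]
[0, 0, 0] [array([178.3, 210.9]), array([189. , 192.6])]
[0, 86, 24] [array([142.9, 209.1]), array([168.7, 163.6])]
[104, 0, 24] [array([188. , 170.4]), array([222.4, 166.2])]
[[266.31707191 208.85366058]
 [277.63414574 194.7073164 ]
 [294.34146118 208.07316971]
 [283.02439117 222.21951294]] [[ 0.4595 -0.1977  0.048 ]
 [ 0.4932 -0.2254  0.048 ]
 [ 0.4607 -0.265   0.048 ]
 [ 0.4272 -0.2372  0.048 ]] [ 0.46011921 -0.23131818  0.048     ] [np.float64(0.051), np.float64(0.0437), np.float64(0.0512), np.float64(0.0436)] [np.float64(50.7), np.float64(-39.4), np.float64(-129.4), np.float64(140.3)]
[[ 0.95236583  0.10541443 -0.28615927]
 [-0.20590375  0.91444901 -0.34840589]
 [ 0.22495105  0.39073113  0.89259521]] [0.47674493 0.02103781 0.06565872]
clamp [ 0.59150419 -0.18720324  0.055     ] pink [ 0.46547736 -0.11881385  0.048     ] orange [ 0.38859644 -0.34372339  0.048     ] ring [ 0.50786227 -0.36194227  0.02      ]
```

```bash
cat > g.py <<'E'
import sys
from h import *
def plan(P,head=None):
    s=bot.sense();R=np.array(s['tool_rot']);p=np.array(s['position'])
    h0=np.degrees(np.arctan2(R[1,1],R[0,1]))
    d=R.T@(np.array(P)-p)*1e3
    r=0 if head is None else np.radians((h0-head+180)%360-180)
    print('pos',p.round(4),'head',round(h0,1),'F',np.array(s['ft_force']).round(1),'w',round(s['width'],4),'-> t',d.round(0),'roll',round(r,3))
if __name__=='__main__':
    a=[float(v) for v in sys.argv[1:]]; plan(a[:3],a[3] if len(a)>3 else None)
E
python3 g.py .45 .30 .24 50.6; python3 g.py .46 -.231 .16 50.6
```

```text
pos [0.1398 0.6087 0.2307] head 77.1 F [-1.1 -0.1  0.4] w 0.0855 -> t [  -9. -231.  371.] roll 0.462
pos [0.1398 0.6087 0.2307] head 77.1 F [-1.1 -0.1  0.4] w 0.0855 -> t [  72. -747.  500.] roll 0.462
```

carry_out(targets=[{"tx":-9,"ty":-26,"tz":42,"roll":0.1},{"tx":-9,"ty":-52,"tz":84,"roll":0.2},{"tx":-9,"ty":-78,"tz":126,"roll":0.3},{"tx":-9,"ty":-104,"tz":168,"roll":0.4},{"tx":-9,"ty":-130,"tz":210,"roll":0.46}], gripper=-1, squeeze=20)

```text
t: 0.65
position: [0.3163, 0.4334, 0.2398]
tool_rot: [[-0.0, 0.636, 0.772], [-0.001, 0.772, -0.636], [-1.0, -0.001, 0.001]]
ft_force: [0.4, 0.1, 0.5]
width: 0.0857
```

```bash
python3 g.py .45 .20 .24 50.6; python3 g.py .46 -.231 .16 50.6
```

```text
pos [0.3163 0.4334 0.2398] head 50.5 F [0.4 0.1 0.5] w 0.0857 -> t [  0. -95. 252.] roll -0.001
pos [0.3163 0.4334 0.2398] head 50.5 F [0.4 0.1 0.5] w 0.0857 -> t [  81. -421.  533.] roll -0.001
```

carry_out(targets=[{"tx":0,"ty":-30,"tz":40},{"tx":0,"ty":-60,"tz":80},{"tx":0,"ty":-90,"tz":120},{"tx":0,"ty":-120,"tz":160},{"tx":0,"ty":-150,"tz":200}])

```text
invalid input at $.targets[0]: expected keys tx, ty, tz, roll
```

carry_out(targets=[{"tx":0,"ty":-32,"tz":38},{"tx":0,"ty":-64,"tz":76},{"tx":0,"ty":-96,"tz":114},{"tx":0,"ty":-128,"tz":152},{"tx":0,"ty":-160,"tz":190}])

```text
invalid input at $.targets[0]: expected keys tx, ty, tz, roll
```

```bash
python3 g.py .46 -.231 .16 50.6
```

```text
pos [0.3163 0.4334 0.2398] head 50.5 F [0.4 0.1 0.5] w 0.0857 -> t [  81. -421.  533.] roll -0.001
```

carry_out(targets=[{"tx":0,"ty":-30,"tz":40,"roll":0},{"tx":0,"ty":-60,"tz":80,"roll":0},{"tx":0,"ty":-90,"tz":120,"roll":0},{"tx":0,"ty":-120,"tz":160,"roll":0},{"tx":0,"ty":-150,"tz":200,"roll":0}])

```text
t: 1.15
position: [0.3749, 0.1903, 0.2401]
tool_rot: [[-0.0, 0.635, 0.772], [-0.001, 0.772, -0.635], [-1.0, -0.001, 0.001]]
ft_force: [0.7, -0.2, 0.0]
width: 0.0855
```

carry_out(targets=[{"tx":0,"ty":-32,"tz":38,"roll":0},{"tx":0,"ty":-64,"tz":76,"roll":0},{"tx":0,"ty":-96,"tz":114,"roll":0},{"tx":0,"ty":-128,"tz":152,"roll":0},{"tx":0,"ty":-160,"tz":190,"roll":0}])

```text
t: 1.65
position: [0.4198, -0.0558, 0.2406]
tool_rot: [[0.001, 0.635, 0.772], [-0.001, 0.772, -0.635], [-1.0, -0.001, 0.001]]
ft_force: [1.4, 0.8, 0.4]
width: 0.0855
```

```bash
python3 g.py .46 -.231 .16 50.6
```

```text
pos [ 0.4198 -0.0558  0.2406] head 50.5 F [1.4 0.8 0.4] w 0.0855 -> t [  81. -110.  142.] roll -0.001
```

carry_out(targets=[{"tx":0,"ty":-29,"tz":37,"roll":0},{"tx":0,"ty":-58,"tz":74,"roll":0},{"tx":20,"ty":-87,"tz":111,"roll":0},{"tx":50,"ty":-110,"tz":142,"roll":0},{"tx":80,"ty":-110,"tz":142,"roll":0}])

```text
t: 2.15
position: [0.4614, -0.2357, 0.1604]
tool_rot: [[0.004, 0.638, 0.77], [-0.004, 0.77, -0.638], [-1.0, -0.0, 0.006]]
ft_force: [0.4, 0.8, -0.7]
width: 0.0855
```

```bash
python3 - <<'E'
from h import *
from fit import *
c=cam('wrist');t=cam('top')
v=cv2.resize(c['pixels'],(400,300)); cv2.imwrite('pics/w1.png',v)
im=c['pixels'].astype(int); u0=proj(c,np.array([.46,-.231,.048]));print('exp',u0)
m=((im.min(2)>140)&(im.max(2)-im.min(2)<30)).astype(np.uint8)
k,_=cv2.findContours(cv2.morphologyEx(m,cv2.MORPH_OPEN,np.ones((3,3))),0,1)
for q in k:
    if cv2.contourArea(q)>300:
        box=cv2.boxPoints(cv2.minAreaRect(q)); W=np.array([onz(c,u,w,.048) for u,w in box])
        print(cv2.contourArea(q),box.mean(0),W.mean(0).round(4),[np.linalg.norm(W[i]-W[i-1]).round(4) for i in range(4)],[np.degrees(np.arctan2(*(W[i]-W[i-1])[1::-1])).round(1) for i in range(4)])
E
python3 g.py .46 -.231 .013 50.6
```

```text
exp [262.26253045 183.89988787]
1170.5 [242.1424  352.33994] [ 0.5863 -0.361   0.048 ] [np.float64(0.0749), np.float64(0.0356), np.float64(0.0722), np.float64(0.0362)] [np.float64(-140.0), np.float64(131.1), np.float64(40.4), np.float64(-44.7)]
369.5 [288.42917 291.97452] [ 0.5584 -0.2798  0.048 ] [np.float64(0.0379), np.float64(0.0186), np.float64(0.0371), np.float64(0.019)] [np.float64(-152.8), np.float64(124.0), np.float64(27.7), np.float64(-53.7)]
426.0 [194.5 288.5] [ 0.4992 -0.3455  0.048 ] [np.float64(0.0346), np.float64(0.0359), np.float64(0.0345), np.float64(0.0373)] [np.float64(135.4), np.float64(50.4), np.float64(-42.3), np.float64(-129.6)]
366.5 [237.0539  265.56924] [ 0.5062 -0.2988  0.048 ] [np.float64(0.0123), np.float64(0.0512), np.float64(0.0116), np.float64(0.0513)] [np.float64(-138.1), np.float64(132.5), np.float64(42.4), np.float64(-46.7)]
2269.0 [395.7024  256.44904] [ 0.5907 -0.1824  0.048 ] [np.float64(0.055), np.float64(0.0553), np.float64(0.0513), np.float64(0.0575)] [np.float64(-155.5), np.float64(125.0), np.float64(26.1), np.float64(-51.7)]
4286.5 [260.3383
[... 446 characters left out ...]
-0.1284  0.048 ] [np.float64(0.0159), np.float64(0.0284), np.float64(0.0155), np.float64(0.0288)] [np.float64(-174.3), np.float64(91.5), np.float64(7.3), np.float64(-87.7)]
3938.0 [504.14227   75.423096] [ 0.5146 -0.0394  0.048 ] [np.float64(0.1336), np.float64(0.0273), np.float64(0.133), np.float64(0.0316)] [np.float64(170.0), np.float64(66.9), np.float64(-8.0), np.float64(-110.1)]
839.5 [181.60321   13.405968] [ 0.327  -0.1952  0.048 ] [np.float64(0.0154), np.float64(0.0321), np.float64(0.0149), np.float64(0.0324)] [np.float64(-163.7), np.float64(98.7), np.float64(17.8), np.float64(-80.3)]
pos [ 0.4568 -0.2307  0.1572] head 50.4 F [ 0.   0.6 -0. ] w 0.0855 -> t [144.   2.   4.] roll -0.003
```

View pics/w1.png

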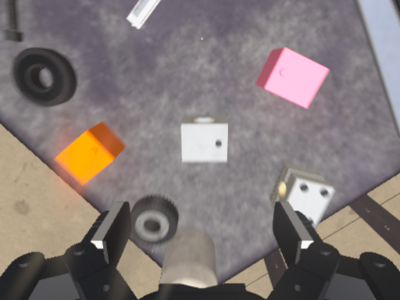

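The wrist view shows the block at about (204,142), square to the jaws, with the bore facing up and down the picture and the fingers over its plain sides. I'll descend.

carry_out(targets=[{"tx":40,"ty":2,"tz":4,"roll":0},{"tx":80,"ty":2,"tz":4,"roll":0},{"tx":115,"ty":2,"tz":4,"roll":0},{"tx":138,"ty":2,"tz":4,"roll":0},{"tx":144,"ty":2,"tz":4,"roll":0}])

```text
t: 2.75
position: [0.4594, -0.2301, 0.0121]
tool_rot: [[-0.009, 0.636, 0.771], [0.004, 0.772, -0.636], [-1.0, -0.003, -0.01]]
ft_force: [0.2, -0.6, 0.5]
width: 0.0853
```

carry_out(targets=[{"tx":0,"ty":0,"tz":0,"roll":0},{"tx":0,"ty":0,"tz":0,"roll":0},{"tx":0,"ty":0,"tz":0,"roll":0},{"tx":0,"ty":0,"tz":0,"roll":0},{"tx":0,"ty":0,"tz":0,"roll":0}], gripper=1, squeeze=30)

```text
t: 3.25
position: [0.4604, -0.2305, 0.0138]
tool_rot: [[-0.007, 0.636, 0.772], [0.003, 0.772, -0.636], [-1.0, -0.002, -0.007]]
ft_force: [-1.1, 1.2, 7.4]
width: 0.0495
```

```bash
python3 g.py .46 -.231 .013 50.6
```

```text
pos [ 0.4604 -0.2305  0.0138] head 50.5 F [-1.1  1.2  7.4] w 0.0495 -> t [ 1. -1. -0.] roll -0.002
```

carry_out(targets=[{"tx":-30,"ty":0,"tz":0,"roll":0},{"tx":-70,"ty":0,"tz":0,"roll":0.1},{"tx":-110,"ty":0,"tz":0,"roll":0.2},{"tx":-150,"ty":0,"tz":0,"roll":0.3},{"tx":-180,"ty":0,"tz":0,"roll":0.4}])

```text
t: 3.75
position: [0.462, -0.2312, 0.197]
tool_rot: [[-0.004, 0.888, 0.459], [0.002, 0.459, -0.888], [-1.0, -0.003, -0.003]]
ft_force: [0.4, -0.7, -4.4]
width: 0.0498
```

```bash
cat > place.py <<'E'
from h import *
from fit import Rp
n=np.load('nest.npy');R=Rp(n[3]);O=n[:3]
W=lambda x,y,z=0:O+R@(np.array([x,y,z])/1e3)
L=lambda X:R.T@(np.asarray(X)-O)*1e3
a=np.radians(-6.6);h=np.array([np.cos(a),np.sin(a),0]);k=np.cross([0,0,1],h)
b=R[:,1];zz=np.cross(h,b)
def flush(xc,yc):
    return W(xc+25,yc)-.025*h+.0325*zz-[0,0,.0187]
def plate_z(X): # world z of the surface under X
    return O[2]-(R[:2,2]@(X[:2]-O[:2]))/R[2,2]
if __name__=='__main__':
    print('h.y',h@b)
    for xc,yc in((50,30),(50,45)):
        T=flush(xc,yc);print('flush TCP',T.round(4))
        und=T[2]-.0138;cz=max(plate_z(T+s*.025*h+q*.021*k) for s in(1,-1) for q in(1,-1))
        print(' contact when TCP z',cz+.0138, 'tips (70 open) plate xyz',[L(T+s*o*h+q*.011*k).round(0) for s,o in((1,.05),(-1,.05)) for q in(1,-1)])
    c=cam('top');im=c['pixels'].astype(int);m=((im[...,2]>180)&(im[...,1]<60))
    m[:, :150]=0;m[180:]=0;ys,xs=np.nonzero(m);print('cap px',xs.mean(),ys.mean(),m.sum())
    o,d=ray(c,xs.mean(),ys.mean()) # plane y=21 of plate
    nn=R[:,1];s=((W(0,21)-o)@nn)/(d@nn); s2=((W(0,0,69)-o)@R[:,2])/(d@R[:,2])
    print('cap at plate',L(o+s*d),L(o+s2*d))
    s=bot.sense();print(s['position'],s['width'],s['ft_force'])
E
python3 place.py
```

```text
h.y -0.0003883384292574968
flush TCP [0.5059 0.0176 0.0702]
 contact when TCP z 0.07632518911752595 tips (70 open) plate xyz [array([102.,  33.,   5.]), array([104.,  13.,  13.]), array([ 5., 33., 29.]), array([ 7., 13., 37.])]
flush TCP [0.5075 0.0313 0.0761]
 contact when TCP z 0.08218615604486504 tips (70 open) plate xyz [array([102.,  48.,   5.]), array([104.,  28.,  13.]), array([ 5., 48., 29.]), array([ 7., 28., 37.])]
cap px 184.5 157.5 32
cap at plate [134.99629758  21.          58.63437169] [135.79141833  23.25005191  69.        ]
[ 0.46418648 -0.23234243  0.20116431] 0.04972511345298679 [ 1.92831263 -0.99675284 -0.36763171]
```

```bash
python3 - <<'E'
from place import *
from g import plan
T=flush(45,34);print(T)
plan([T[0],T[1],.19],-6.6)
E
```

```text
[0.50154572 0.02228054 0.07065514]
pos [ 0.4642 -0.2323  0.2012] head 27.0 F [ 1.9 -1.  -0.4] w 0.0497 -> t [  11.  149. -210.] roll 0.587
```

carry_out(targets=[{"tx":0,"ty":25,"tz":-36,"roll":0.12},{"tx":0,"ty":50,"tz":-72,"roll":0.24},{"tx":0,"ty":76,"tz":-108,"roll":0.36},{"tx":0,"ty":102,"tz":-144,"roll":0.48},{"tx":0,"ty":130,"tz":-184,"roll":0.58}])

```text
t: 4.3
position: [0.4959, -0.0079, 0.2012]
tool_rot: [[0.002, 0.994, -0.112], [-0.002, -0.112, -0.994], [-1.0, 0.002, 0.001]]
ft_force: [0.9, -0.5, -4.1]
width: 0.0496
```

```bash
python3 g.py .5015 .0223 .1 -6.6
```

```text
pos [ 0.4959 -0.0079  0.2012] head -6.5 F [ 0.9 -0.5 -4.1] w 0.0496 -> t [101.   2. -31.] roll 0.003
```

carry_out(targets=[{"tx":0,"ty":2,"tz":-31,"roll":0.003},{"tx":30,"ty":2,"tz":-31,"roll":0.003},{"tx":60,"ty":2,"tz":-31,"roll":0.003},{"tx":85,"ty":2,"tz":-31,"roll":0.003},{"tx":96,"ty":2,"tz":-31,"roll":0.003}])

```text
t: 4.8
position: [0.4998, 0.0227, 0.1032]
tool_rot: [[-0.002, 0.993, -0.114], [-0.002, -0.114, -0.993], [-1.0, -0.001, 0.002]]
ft_force: [-0.2, -0.1, -2.9]
width: 0.0497
```

```bash
python3 - <<'E'
from h import *
c=cam('scene');w=cam('wrist')
a=cv2.resize(c['pixels'][90:220,140:270],(480,480),interpolation=2);b=cv2.resize(w['pixels'],(320,240))
m=np.zeros((480,800,3),np.uint8);m[:,:480]=a;m[:240,480:]=b;cv2.imwrite('pics/p1.png',m)
E
python3 g.py .5015 .0223 .07 -6.6
```

```text
pos [0.5003 0.0225 0.104 ] head -6.6 F [ 0.1 -0.  -2.5] w 0.0493 -> t [34.  1. -0.] roll -0.0
```

View pics/p1.png

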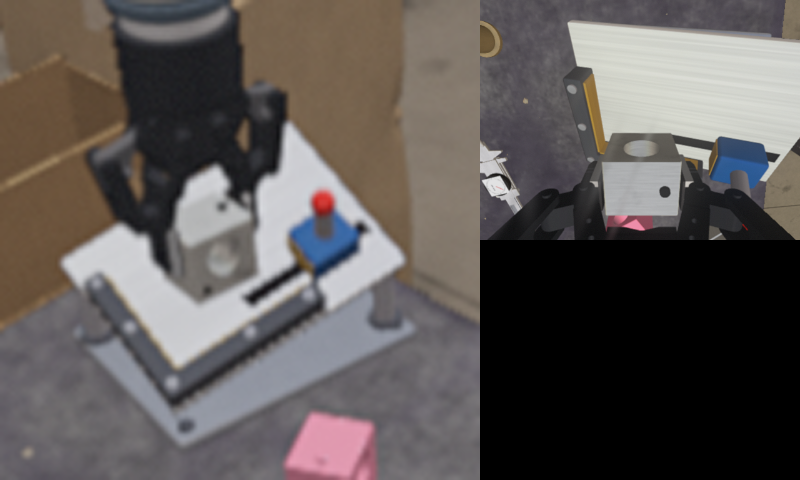

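The held block is above the plate with its bore facing the rail, and both fingers clear the walls and jaw (jaw at about (740,160) in the wrist inset). I'll lower it until it touches and press lightly so it pitches flat.

carry_out(targets=[{"tx":15,"ty":1,"tz":0,"roll":0},{"tx":22,"ty":1,"tz":0,"roll":0},{"tx":26,"ty":1,"tz":0,"roll":0},{"tx":28,"ty":1,"tz":0,"roll":0},{"tx":29,"ty":1,"tz":0,"roll":0}], squeeze=20)

```text
t: 5.4
position: [0.5018, 0.0221, 0.0761]
tool_rot: [[-0.0, 0.993, -0.115], [-0.002, -0.115, -0.993], [-1.0, -0.0, 0.002]]
ft_force: [-4.7, -2.1, 12.4]
width: 0.0492
```

```bash
python3 g.py .5015 .0223 .07 -6.6
```

```text
pos [0.5018 0.0221 0.0761] head -6.6 F [-4.7 -2.1 12.4] w 0.0492 -> t [ 6. -0. -0.] roll -0.0
```

Contact at the expected height, 12 N up. I'll press a bit further, gently.

carry_out(targets=[{"tx":1,"ty":0,"tz":0,"roll":0},{"tx":2,"ty":0,"tz":0,"roll":0},{"tx":3,"ty":0,"tz":0,"roll":0},{"tx":4,"ty":0,"tz":0,"roll":0},{"tx":5,"ty":0,"tz":0,"roll":0}])

```text
t: 5.9
position: [0.502, 0.0212, 0.0742]
tool_rot: [[0.001, 0.993, -0.114], [-0.003, -0.114, -0.993], [-1.0, 0.001, 0.003]]
ft_force: [-14.6, -10.5, 41.0]
width: 0.0495
```

```bash
python3 g.py .5015 .0223 .07 -6.6;  python3 - <<'E'
from h import *
c=cam('scene');w=cam('wrist')
a=cv2.resize(c['pixels'][120:200,150:230],(440,440),interpolation=2);b=cv2.resize(w['pixels'][180:,170:340],(340,408))
m=np.zeros((440,800,3),np.uint8);m[:,:440]=a;m[:408,440:780]=b;cv2.imwrite('pics/p2.png',m)
E
```

```text
pos [0.502  0.0212 0.0742] head -6.6 F [-14.6 -10.5  41. ] w 0.0495 -> t [ 4. -1. -1.] roll 0.0
```

View pics/p2.png

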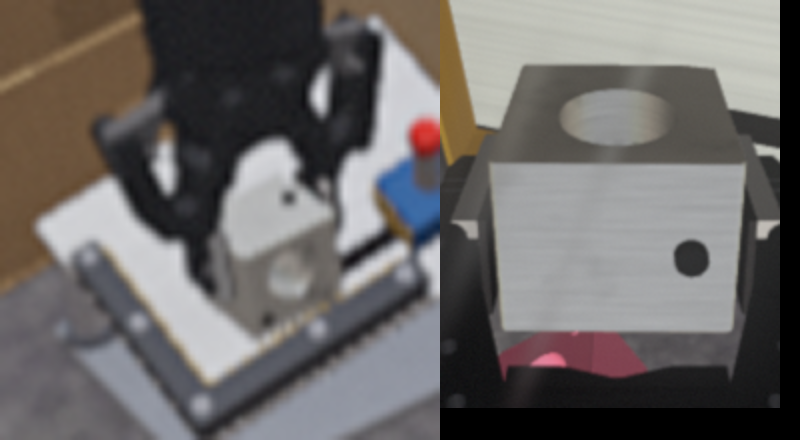

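Pad friction resists the pitch (41 N), so I'll ease back to light contact and then open only slightly, so the block settles between the fingers.

carry_out(targets=[{"tx":-1,"ty":0,"tz":0,"roll":0},{"tx":-2,"ty":0,"tz":0,"roll":0},{"tx":-2,"ty":0,"tz":0,"roll":0},{"tx":-2,"ty":0,"tz":0,"roll":0},{"tx":-2,"ty":0,"tz":0,"roll":0}])

```text
t: 6.5
position: [0.502, 0.0212, 0.076]
tool_rot: [[0.001, 0.993, -0.114], [-0.003, -0.114, -0.993], [-1.0, 0.001, 0.003]]
ft_force: [0.6, -0.9, -1.2]
width: 0.0492
```

carry_out(targets=[{"tx":0,"ty":0,"tz":0,"roll":0},{"tx":0,"ty":0,"tz":0,"roll":0},{"tx":0,"ty":0,"tz":0,"roll":0},{"tx":0,"ty":0,"tz":0,"roll":0},{"tx":0,"ty":0,"tz":0,"roll":0}], gripper=-0.25)

```text
t: 7.0
position: [0.5018, 0.0212, 0.0759]
tool_rot: [[0.0, 0.993, -0.114], [-0.003, -0.114, -0.993], [-1.0, 0.001, 0.003]]
ft_force: [-1.0, -0.0, 0.1]
width: 0.0535
```

```bash
python3 g.py .5015 .0223 .07 -6.6;  python3 - <<'E'
from h import *
c=cam('scene');w=cam('wrist')
a=cv2.resize(c['pixels'][120:200,150:230],(440,440),interpolation=2);b=cv2.resize(w['pixels'][180:,170:340],(340,408))
m=np.zeros((440,800,3),np.uint8);m[:,:440]=a;m[:408,440:780]=b;cv2.imwrite('pics/p3.png',m)
E
```

```text
pos [0.5018 0.0212 0.0759] head -6.6 F [-1.  -0.   0.1] w 0.0535 -> t [ 6. -0. -1.] roll 0.0
```

View pics/p3.png

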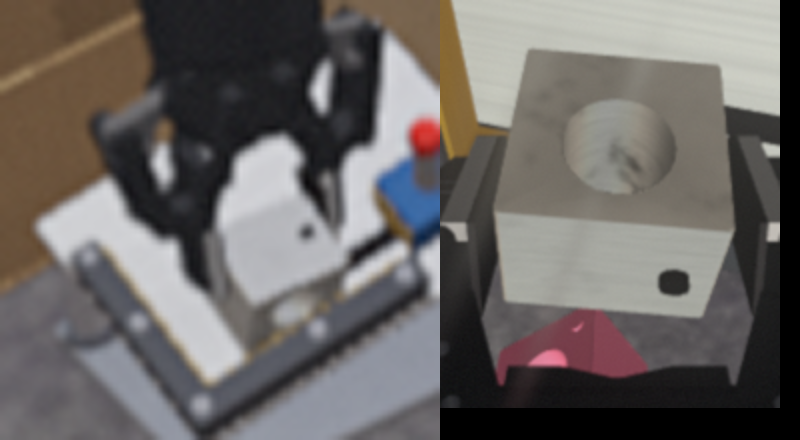

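The block has settled onto the plate against the rail, guided by the fingers. Now I'll open further, then lift straight up.

carry_out(targets=[{"tx":0,"ty":0,"tz":0,"roll":0},{"tx":0,"ty":0,"tz":0,"roll":0},{"tx":0,"ty":0,"tz":0,"roll":0},{"tx":0,"ty":0,"tz":0,"roll":0},{"tx":0,"ty":0,"tz":0,"roll":0}], gripper=-0.65)

```text
t: 7.6
position: [0.5022, 0.0212, 0.0761]
tool_rot: [[0.001, 0.993, -0.115], [-0.003, -0.115, -0.993], [-1.0, 0.001, 0.003]]
ft_force: [-0.6, 0.1, 0.4]
width: 0.0706
```

carry_out(targets=[{"tx":-4,"ty":0,"tz":0,"roll":0},{"tx":-12,"ty":0,"tz":0,"roll":0},{"tx":-30,"ty":0,"tz":0,"roll":0},{"tx":-70,"ty":0,"tz":0,"roll":0},{"tx":-110,"ty":0,"tz":0,"roll":0}])

```text
t: 8.1
position: [0.5015, 0.0215, 0.1874]
tool_rot: [[-0.0, 0.993, -0.114], [-0.003, -0.114, -0.993], [-1.0, 0.0, 0.003]]
ft_force: [0.4, 0.3, -0.1]
width: 0.07
```

```bash
python3 - <<'E'
from place import *
c=cam('scene');w=cam('wrist')
a=cv2.resize(c['pixels'][120:200,150:230],(440,440),interpolation=2)
b=cv2.resize(w['pixels'],(360,270))
for cc,sc,off,im in((c,5.5,(150,120),a),(w,360/512,(0,0),b)):
    # expected home: top face corners and bottom
    for P in((0,0,48),(50,0,48),(50,42,48),(0,42,48),(50,0,0),(50,42,0)):
        q=(proj(cc,W(*P))-off)*sc; cv2.circle(im,tuple(int(v) for v in q),3,(0,0,255),1)
m=np.zeros((440,800,3),np.uint8);m[:,:440]=a;m[:270,440:]=b;cv2.imwrite('pics/p4.png',m)
print(bot.sense()['position'])
E
```

```text
[0.50561632 0.02161116 0.19168473]
```

View pics/p4.png

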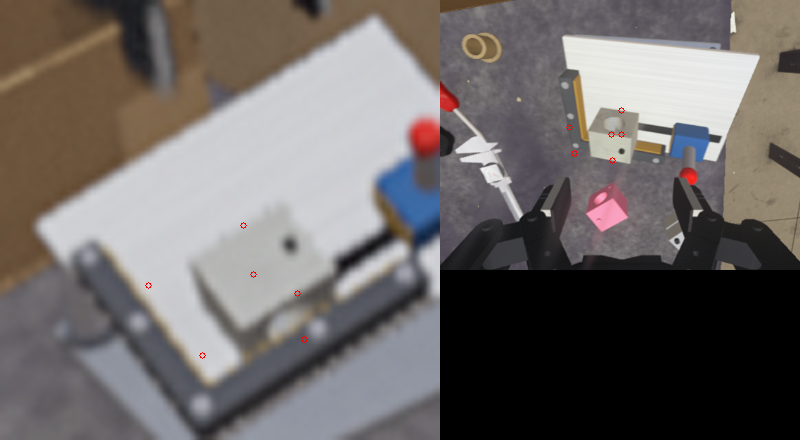

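The block sits against the rail about 25 mm short of the end stop. It may still be sliding, so I'll wait half a second while raising the tool.

carry_out(targets=[{"tx":0,"ty":0,"tz":0,"roll":0},{"tx":0,"ty":0,"tz":0,"roll":0},{"tx":0,"ty":0,"tz":0,"roll":0},{"tx":0,"ty":0,"tz":0,"roll":0},{"tx":0,"ty":0,"tz":0,"roll":0}])

```text
t: 8.7
position: [0.5051, 0.0216, 0.1908]
tool_rot: [[0.01, 0.993, -0.114], [-0.003, -0.114, -0.993], [-1.0, 0.01, 0.002]]
ft_force: [0.0, -0.1, 0.3]
width: 0.0705
```

```bash
cat > chk.py <<'E'
from place import *
# screw on top of the block: black blob in the block's top, in scene and wrist; located on plate plane z=50
def screw(c,roi):
    x0,y0,x1,y1=roi; g=c['pixels'][y0:y1,x0:x1].max(2)
    return g
def look(name,box=True):
    c=cam('scene');w=cam('wrist')
    a=cv2.resize(c['pixels'][120:200,150:230],(440,440),interpolation=2)
    b=cv2.resize(w['pixels'][100:300,130:420],(360,248))
    if box:
      for cc,s,off,im in((c,5.5,(150,120),a),(w,360/290,(130,100),b)):
        for P in((0,0,48),(50,0,48),(50,42,48),(0,42,48),(50,0,0),(50,42,0)):
            q=(proj(cc,W(*P))-off)*s; cv2.circle(im,tuple(int(v) for v in q),3,(0,0,255),1)
    m=np.zeros((440,800,3),np.uint8);m[:,:440]=a;m[:248,440:]=b;cv2.imwrite('pics/%s.png'%name,m)
    return c,w
E
python3 - <<'E'
from chk import *
c,w=look('p5')
for n,cc,(x0,y0,x1,y1) in(('scene',c,(165,145,213,180)),('wrist',w,(195,150,285,230))):
    g=cc['pixels'][y0:y1,x0:x1].max(2)
    k,_=cv2.findContours((g<70).astype(np.uint8),0,1)
    for q in k:
        (u,v),r=cv2.minEnclosingCircle(q)
        if 0.6<r<8:
            o,d=ray(cc,u+x0,v+y0);s=((W(0,0,50)-o)@R[:,2])/(d@R[:,2]);print(n,u+x0,v+y0,round(r,1),L(o+s*d).round(1))
E
```

```text
wrist 257.1923065185547 216.26923370361328 3.3 [60.8 20.9 50. ]
```

View pics/p5.png

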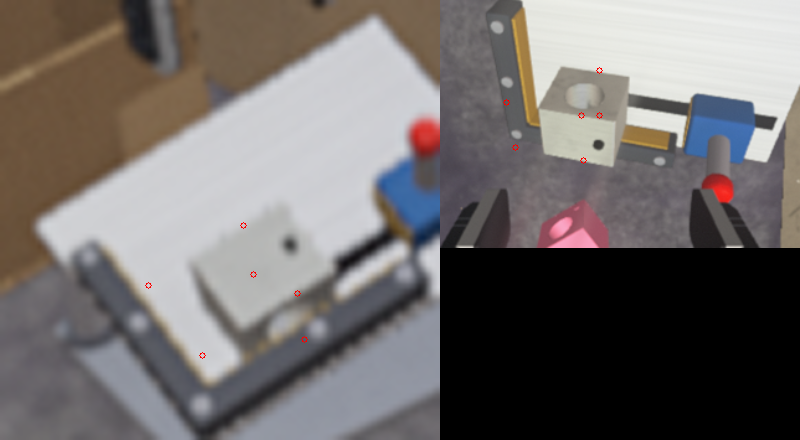

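The block rests against the rail, unchanged for 0.5 s, with its centre at x≈47: rail friction holds it there. I'll straddle it again without gripping and push it down to the end stop with the uphill finger's tip.

```bash
cat > push.py <<'E'
from place import *
from g import plan
for p in ((78,18,16),(73,18,16),(60,18,16),(52,18,16),(50,18,16),(48,18,16)):
    T=W(*p)-.035*h; print(p); plan(T,-6.6)
    print('   down tip',L(T-.035*h).round(0),L(T-.05*h-.011*k).round(0))
E
python3 push.py
```

```text
(78, 18, 16)
pos [0.5053 0.0216 0.1911] head -6.6 F [0.1 0.4 0.4] w 0.0707 -> t [122. -11.   8.] roll 0.001
   down tip [10. 18. 33.] [-3.  8. 41.]
(73, 18, 16)
pos [0.5053 0.0216 0.1911] head -6.6 F [0.1 0.4 0.4] w 0.0707 -> t [123. -16.   8.] roll 0.001
   down tip [ 5. 18. 33.] [-8.  8. 41.]
(60, 18, 16)
pos [0.5053 0.0216 0.1911] head -6.6 F [0.1 0.4 0.4] w 0.0707 -> t [126. -29.   7.] roll 0.001
   down tip [-8. 18. 33.] [-21.   8.  41.]
(52, 18, 16)
pos [0.5053 0.0216 0.1911] head -6.6 F [0.1 0.4 0.4] w 0.0707 -> t [127. -36.   6.] roll 0.001
   down tip [-16.  18.  33.] [-29.   8.  41.]
(50, 18, 16)
pos [0.5053 0.0216 0.1911] head -6.6 F [0.1 0.4 0.4] w 0.0707 -> t [128. -38.   6.] roll 0.001
   down tip [-18.  18.  33.] [-31.   8.  41.]
(48, 18, 16)
pos [0.5053 0.0216 0.1911] head -6.6 F [0.1 0.4 0.4] w 0.0707 -> t [128. -40.   6.] roll 0.001
   down tip [-20.  18.  33.] [-33.   8.  41.]
```

carry_out(targets=[{"tx":40,"ty":-10,"tz":8,"roll":0},{"tx":80,"ty":-10,"tz":8,"roll":0},{"tx":110,"ty":-10,"tz":8,"roll":0},{"tx":123,"ty":-10,"tz":8,"roll":0},{"tx":127,"ty":-10,"tz":8,"roll":0}])

```text
t: 9.3
position: [0.495, 0.0144, 0.0628]
tool_rot: [[0.007, 0.993, -0.114], [-0.003, -0.114, -0.993], [-1.0, 0.008, 0.002]]
ft_force: [-0.5, -0.7, -0.2]
width: 0.0707
```

```bash
python3 push.py | grep -A1 '^(\(7\|6\|5\)'| grep pos
```

```text
pos [0.495  0.0144 0.0628] head -6.6 F [-0.5 -0.7 -0.2] w 0.0707 -> t [-7. -1.  0.] roll 0.001
pos [0.495  0.0144 0.0628] head -6.6 F [-0.5 -0.7 -0.2] w 0.0707 -> t [-5. -5. -0.] roll 0.001
pos [0.495  0.0144 0.0628] head -6.6 F [-0.5 -0.7 -0.2] w 0.0707 -> t [ -3. -18.  -1.] roll 0.001
pos [0.495  0.0144 0.0628] head -6.6 F [-0.5 -0.7 -0.2] w 0.0707 -> t [ -1. -26.  -2.] roll 0.001
pos [0.495  0.0144 0.0628] head -6.6 F [-0.5 -0.7 -0.2] w 0.0707 -> t [ -0. -28.  -2.] roll 0.001
```

carry_out(targets=[{"tx":0,"ty":-5,"tz":0,"roll":0},{"tx":0,"ty":-9,"tz":-1,"roll":0},{"tx":1,"ty":-13,"tz":-1,"roll":0},{"tx":2,"ty":-17,"tz":-1,"roll":0},{"tx":3,"ty":-21,"tz":-2,"roll":0}])

```text
t: 9.8
position: [0.4744, 0.0189, 0.0602]
tool_rot: [[0.009, 0.993, -0.114], [-0.003, -0.114, -0.993], [-1.0, 0.009, 0.002]]
ft_force: [-0.1, -0.2, -0.2]
width: 0.0707
```

carry_out(targets=[{"tx":0,"ty":-2,"tz":0,"roll":0},{"tx":0,"ty":-3,"tz":0,"roll":0},{"tx":0,"ty":-4,"tz":0,"roll":0},{"tx":0,"ty":-5,"tz":0,"roll":0},{"tx":0,"ty":-5,"tz":0,"roll":0}])

```text
t: 10.3
position: [0.4694, 0.0194, 0.0601]
tool_rot: [[0.009, 0.993, -0.115], [-0.003, -0.115, -0.993], [-1.0, 0.009, 0.002]]
ft_force: [-0.0, -0.1, 0.1]
width: 0.0704
```

```bash
python3 push.py | grep pos|sed -n 5p; python3 -c "
from chk import *
look('p6')"
```

```text
pos [0.4694 0.0194 0.0601] head -6.6 F [-0.  -0.1  0.1] w 0.0704 -> t [-3. -2. -0.] roll 0.0
```

View pics/p6.png

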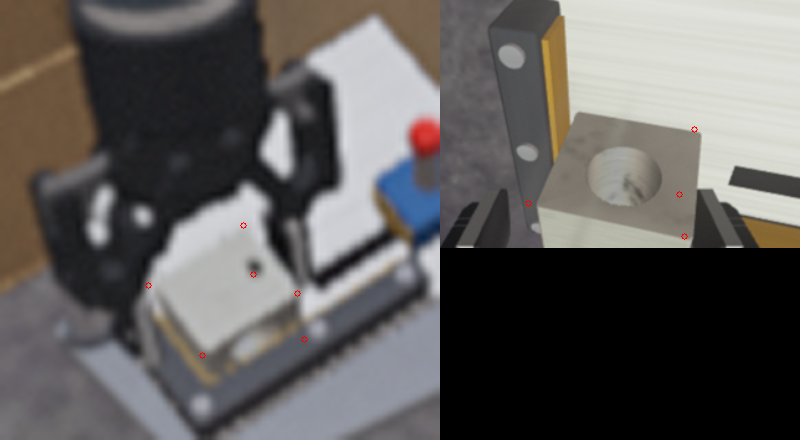

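The block is nearly home: its top corners are within a few millimetres of the predicted home marks. I'll push until the force rises.

carry_out(targets=[{"tx":0,"ty":-1,"tz":0,"roll":0},{"tx":0,"ty":-2,"tz":0,"roll":0},{"tx":0,"ty":-3,"tz":0,"roll":0},{"tx":0,"ty":-3,"tz":0,"roll":0},{"tx":0,"ty":-3,"tz":0,"roll":0}])

```text
t: 10.9
position: [0.4671, 0.0197, 0.0602]
tool_rot: [[0.01, 0.993, -0.115], [-0.003, -0.115, -0.993], [-1.0, 0.01, 0.002]]
ft_force: [3.3, -0.9, -1.0]
width: 0.0707
```

carry_out(targets=[{"tx":0,"ty":-1,"tz":0,"roll":0},{"tx":0,"ty":-1,"tz":0,"roll":0},{"tx":0,"ty":-2,"tz":0,"roll":0},{"tx":0,"ty":-2,"tz":0,"roll":0},{"tx":0,"ty":-2,"tz":0,"roll":0}])

```text
t: 11.4
position: [0.4667, 0.0198, 0.0606]
tool_rot: [[0.013, 0.993, -0.115], [-0.003, -0.115, -0.993], [-1.0, 0.013, 0.001]]
ft_force: [6.3, -3.1, -0.7]
width: 0.0706
```

Force rises to 7 N and motion stops, so the block is against the end stop. I'll back off and lift.

carry_out(targets=[{"tx":0,"ty":3,"tz":0,"roll":0},{"tx":0,"ty":7,"tz":0,"roll":0},{"tx":-30,"ty":10,"tz":0,"roll":0},{"tx":-75,"ty":10,"tz":0,"roll":0},{"tx":-120,"ty":10,"tz":0,"roll":0}])

```text
t: 11.9
position: [0.4736, 0.0191, 0.1812]
tool_rot: [[0.009, 0.993, -0.115], [-0.003, -0.115, -0.993], [-1.0, 0.009, 0.002]]
ft_force: [1.0, 0.0, -0.8]
width: 0.0701
```

```bash
python3 - <<'E'
from chk import *
c,w=look('p7')
for n,cc,(x0,y0,x1,y1) in(('scene',c,(165,145,213,190)),('wrist',w,(150,120,360,330))):
    g=cc['pixels'][y0:y1,x0:x1].max(2)
    k,_=cv2.findContours((g<70).astype(np.uint8),0,1)
    for q in k:
        (u,v),r=cv2.minEnclosingCircle(q)
        if 0.6<r<8:
            o,d=ray(cc,u+x0,v+y0);s=((W(0,0,51)-o)@R[:,2])/(d@R[:,2]);print(n,u+x0,v+y0,round(r,1),L(o+s*d).round(1))
print(bot.sense()['position'])
t=cam('top');m=cv2.resize(t['pixels'][180:215,150:195],(440,342),interpolation=2)
a=cv2.imread('pics/p7.png');b=np.zeros((600,800,3),np.uint8);b[:440]=a;b[250:250+342,440:780]=cv2.resize(m,(340,342))
cv2.imwrite('pics/p7.png',b)
E
```

```text
scene 205.5 185.0 7.6 [ 34.7 -28.5  51. ]
scene 209.5 168.5 2.9 [67.6  1.7 51. ]
wrist 358.0 266.0 3.2 [123.5 -30.3  51. ]
wrist 265.0 205.5 1.8 [40.5 23.3 51. ]
wrist 355.0 185.0 1.0 [103.   57.2  51. ]
[0.47790424 0.01919635 0.18572908]
```

View pics/p7.png

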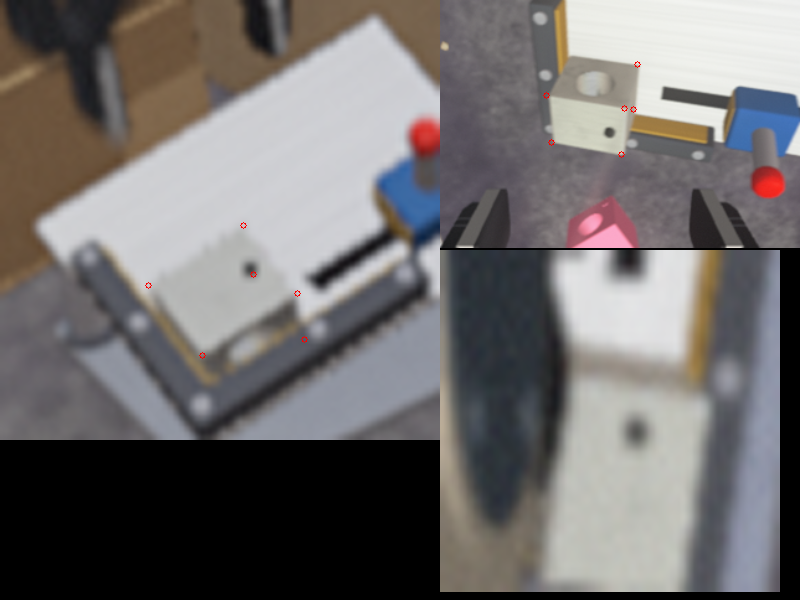

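The scene, wrist and top views show the block in the low corner. Its top corners match the home marks within about 1.5 mm and its edges run parallel to the rail. The screw puts its centre at x≈25.5. Next is the jaw: I'll push the post from behind with the inner pad of the open gripper.

```bash
cat > jaw.py <<'E'
from place import *
from g import plan
for x,up in ((153,.06),(153,0),(143,0),(100,0),(84,0),(80,0),(78,0)):
    T=W(x,21,60)-.035*h-[0,0,.027-up]; print((x,up),T.round(4),'uptip',L(T+.035*h+[0,0,.01]).round(0),'lowtip',L(T-.042*h).round(0),end=' '); plan(T,-6.6)
E
python3 jaw.py
```

```text
(153, 0.06) [ 0.5536 -0.0138  0.1596] uptip [163.  38.  98.] lowtip [ 86.  34. 108.] pos [0.4764 0.0191 0.1833] head -6.6 F [-0.6 -0.   0.3] w 0.0702 -> t [25. 80. 24.] roll 0.0
(153, 0) [ 0.5536 -0.0138  0.0996] uptip [149.  14.  45.] lowtip [72. 10. 55.] pos [0.4764 0.0191 0.1833] head -6.6 F [-0.6 -0.   0.3] w 0.0702 -> t [85. 79. 24.] roll 0.0
(143, 0) [ 0.5441 -0.0118  0.0973] uptip [139.  14.  45.] lowtip [62. 10. 55.] pos [0.4764 0.0191 0.1833] head -6.6 F [-0.6 -0.   0.3] w 0.0702 -> t [87. 69. 23.] roll 0.0
(100, 0) [ 0.5031 -0.0029  0.0877] uptip [96. 14. 45.] lowtip [19. 10. 55.] pos [0.4764 0.0191 0.1833] head -6.6 F [-0.6 -0.   0.3] w 0.0702 -> t [96. 27. 19.] roll 0.0
(84, 0) [4.879e-01 4.000e-04 8.410e-02] uptip [80. 14. 45.] lowtip [ 3. 10. 55.] pos [0.4764 0.0191 0.1833] head -6.6 F [-0.6 -0.   0.3] w 0.0702 -> t [99. 12. 17.] roll 0.0
(80, 0) [0.4841 0.0012 0.0832] uptip [76. 14. 45.] lowtip [-1. 10. 55.] pos [0.4764 0.0191 0.1833] head -6.6 F [-0.6 -0.   0.3] w 0.0702 -> t [100.   8.  17.] roll 0.0
(78, 0) [0.4822 0.0016 0.0827] uptip [74. 14. 45.] lowtip [-3. 10. 55.] pos [0.4764 0.0191 0.1833] head -6.6 F [-0.6 -0.   0.3] w 0.0702 -> t [101.   6.  17.] roll 0.0
```

carry_out(targets=[{"tx":0,"ty":40,"tz":12,"roll":0},{"tx":0,"ty":79,"tz":24,"roll":0},{"tx":30,"ty":80,"tz":24,"roll":0},{"tx":65,"ty":80,"tz":24,"roll":0},{"tx":85,"ty":80,"tz":24,"roll":0}])

```text
t: 12.55
position: [0.5518, -0.0141, 0.0956]
tool_rot: [[0.011, 0.993, -0.115], [-0.002, -0.115, -0.993], [-1.0, 0.011, 0.001]]
ft_force: [-0.2, -0.7, -0.3]
width: 0.0707
```

```bash
python3 jaw.py | grep -o '^([^)]*)\|pos.*'
```

```text
(153, 0.06)
pos [ 0.5518 -0.0141  0.0956] head -6.6 F [-0.2 -0.7 -0.3] w 0.0707 -> t [-64.   2.  -0.] roll 0.0
(153, 0)
pos [ 0.5518 -0.0141  0.0956] head -6.6 F [-0.2 -0.7 -0.3] w 0.0707 -> t [-4.  2. -0.] roll 0.0
(143, 0)
pos [ 0.5518 -0.0141  0.0956] head -6.6 F [-0.2 -0.7 -0.3] w 0.0707 -> t [-2. -8. -1.] roll 0.0
(100, 0)
pos [ 0.5518 -0.0141  0.0956] head -6.6 F [-0.2 -0.7 -0.3] w 0.0707 -> t [  7. -50.  -6.] roll 0.0
(84, 0)
pos [ 0.5518 -0.0141  0.0956] head -6.6 F [-0.2 -0.7 -0.3] w 0.0707 -> t [ 11. -65.  -7.] roll 0.0
(80, 0)
pos [ 0.5518 -0.0141  0.0956] head -6.6 F [-0.2 -0.7 -0.3] w 0.0707 -> t [ 12. -69.  -7.] roll 0.0
(78, 0)
pos [ 0.5518 -0.0141  0.0956] head -6.6 F [-0.2 -0.7 -0.3] w 0.0707 -> t [ 12. -71.  -8.] roll 0.0
```

carry_out(targets=[{"tx":-2,"ty":-7,"tz":-1,"roll":0},{"tx":0,"ty":-17,"tz":-2,"roll":0},{"tx":2,"ty":-27,"tz":-3,"roll":0},{"tx":4,"ty":-37,"tz":-4,"roll":0},{"tx":7,"ty":-47,"tz":-5,"roll":0}])

```text
t: 13.05
position: [0.5055, -0.0035, 0.089]
tool_rot: [[0.013, 0.993, -0.115], [-0.002, -0.115, -0.993], [-1.0, 0.013, 0.001]]
ft_force: [1.7, -0.6, 2.1]
width: 0.0704
```

carry_out(targets=[{"tx":1,"ty":-3,"tz":0,"roll":0},{"tx":1,"ty":-6,"tz":-1,"roll":0},{"tx":2,"ty":-9,"tz":-1,"roll":0},{"tx":2,"ty":-11,"tz":-1,"roll":0},{"tx":3,"ty":-13,"tz":-2,"roll":0}])

```text
t: 13.55
position: [0.4931, -0.0001, 0.086]
tool_rot: [[0.014, 0.993, -0.115], [-0.002, -0.115, -0.993], [-1.0, 0.014, 0.001]]
ft_force: [0.2, -1.0, 1.3]
width: 0.0708
```

```bash
cat > cap.py <<'E'
from place import *
c=cam('scene');im=c['pixels'].astype(int);m=((im[...,2]>140)&(im[...,1]<70)&(im[...,0]<70));m[:120]=0;m[200:]=0;m[:,:150]=0;m[:,270:]=0
ys,xs=np.nonzero(m)
o,d=ray(c,xs.mean(),ys.mean());nn=R[:,1];s=((W(0,21)-o)@nn)/(d@nn);print('cap',m.sum(),L(o+s*d).round(1),bot.sense()['ft_force'])
E
python3 cap.py; python3 jaw.py | grep -o '^([^)]*)\|pos.*'|tail -2
```

```text
cap 25 [78.9 21.  71.2] [ 1.76034017 -1.39553131  1.19650556]
(78, 0)
pos [0.4925 0.     0.0857] head -6.6 F [ 1.8 -1.4  1.2] w 0.0702 -> t [  3. -11.  -0.] roll 0.0
```

carry_out(targets=[{"tx":0,"ty":-2,"tz":0,"roll":0},{"tx":1,"ty":-3,"tz":0,"roll":0},{"tx":1,"ty":-4,"tz":0,"roll":0},{"tx":1,"ty":-5,"tz":0,"roll":0},{"tx":1,"ty":-6,"tz":0,"roll":0}])

```text
t: 14.1
position: [0.4871, 0.0007, 0.0847]
tool_rot: [[0.014, 0.993, -0.115], [-0.002, -0.115, -0.993], [-1.0, 0.014, 0.001]]
ft_force: [5.2, -0.6, -1.9]
width: 0.0704
```

carry_out(targets=[{"tx":0,"ty":-1,"tz":0,"roll":0},{"tx":0,"ty":-2,"tz":0,"roll":0},{"tx":0,"ty":-2,"tz":0,"roll":0},{"tx":0,"ty":-2,"tz":0,"roll":0},{"tx":0,"ty":-2,"tz":0,"roll":0}])

```text
t: 14.6
position: [0.4869, 0.0008, 0.085]
tool_rot: [[0.018, 0.993, -0.115], [-0.003, -0.115, -0.993], [-1.0, 0.018, 0.001]]
ft_force: [6.8, -0.9, -3.1]
width: 0.0705
```

```bash
python3 cap.py
```

```text
cap 26 [72.7 21.  70.9] [ 7.97644073 -1.43808247 -3.31864819]
```

Motion stopped at 8 N with the cap at x≈72.7 (face ≈50.7 mm), so the jaw bears on the block. I'll back off and lift clear.

carry_out(targets=[{"tx":0,"ty":4,"tz":0,"roll":0},{"tx":-1,"ty":10,"tz":0,"roll":0},{"tx":-15,"ty":17,"tz":0,"roll":0},{"tx":-50,"ty":19,"tz":0,"roll":0},{"tx":-95,"ty":19,"tz":0,"roll":0}])

```text
t: 15.15
position: [0.5026, -0.0012, 0.1797]
tool_rot: [[0.012, 0.993, -0.115], [-0.003, -0.115, -0.993], [-1.0, 0.012, 0.001]]
ft_force: [1.0, 1.0, 0.2]
width: 0.0708
```

```bash
python3 cap.py; python3 -c "
from chk import *
look('p8')"
```

```text
cap 21 [71.3 21.  70.5] [ 3.06041567 -0.4647323   5.43688428]
```

View pics/p8.png

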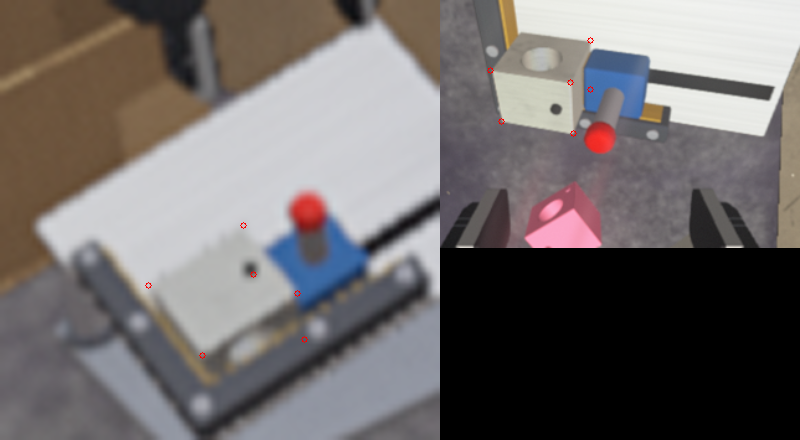

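The block is unmoved in the corner (top corners at (157,285), (207,352), (298,292) in the scene crop). The jaw touches its uphill face and the fingers are clear. I'll let the arm settle briefly, then hand in.

carry_out(targets=[{"tx":-10,"ty":0,"tz":0,"roll":0},{"tx":-10,"ty":0,"tz":0,"roll":0},{"tx":-10,"ty":0,"tz":0,"roll":0},{"tx":-10,"ty":0,"tz":0,"roll":0},{"tx":-10,"ty":0,"tz":0,"roll":0}])

```text
t: 15.8
position: [0.5051, -0.0012, 0.1922]
tool_rot: [[0.021, 0.993, -0.115], [-0.003, -0.115, -0.993], [-1.0, 0.021, 0.0]]
ft_force: [-0.6, -0.7, -0.1]
width: 0.0703
```

```bash
python3 cap.py; python3 -c "
from h import *
close_job()"
```

```text
cap 21 [71.3 21.  70.5] [ 0.03152397 -0.10722713  0.71881822]
the job is handed in; nothing more can be done
```

I loaded the block into the low corner, slid the jaw down onto it and handed the job in at about 16 s. No verdict is reported.

**What I did:** I set the block on the plate and opened the fingers slightly so it settled flat. It slid to the side rail by itself but stopped about 22 mm short of the end stop. I then pushed it home with the back of the open grip until the force rose to 7 N, and pushed the jaw down by its post until it stopped at about 8 N.

**Last checks:**
- **Block:** after the push its centre read x ≈ 25.5 mm (home is 25) and its edges ran parallel to the rail. In the last picture its top corners were still within about 2 mm of the predicted home marks.
- **Jaw:** the post's red cap read x ≈ 71.3 mm, which puts the jaw face at about 49–51 mm (a home block's face is at 50).
- **Arm:** it was clear of everything, with about zero force on the tool.

**What disagreed:**
- **Pressing flat:** pressing the gripped block flat did not work. The force reached 41 N at the wrist (limit 120 N), so I backed off and let it settle instead.
- **Block y reading:** one wrist-camera reading put the block's screw at y ≈ 23.3 mm, against 20.9 mm earlier with the block already against the rail. I took this as camera error because the block rests against the rail by gravity, but I did not measure it again.

I did not touch the shaft clamp, the drive ring or the look-alikes.

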